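# Latch the specimen carrier tight

### The arm

A 7-joint arm with a two-finger parallel gripper is mounted at the origin on a cart in front of the work surface, level with it; the furniture and walls round the work are solid. World frame = base frame: x ahead of the robot, y to its left, z up, the work surface at z = 0. Lengths are in mm, angles in rad, forces in N, time in s.
With the tool pointing down it reaches from about 400 to 875 mm from the base axis. Payload 4.4 kg.
Tool frame: the origin (TCP) lies at the very end of the fingers, on their centre line; the grasp point (between the pads) lies 19 mm behind it; z points along the fingers, y is the line along which they close (so a half turn about z gives the same grasp; the last joint's range is limited). The gripper opens to 85 mm and grips with 20 to 120 N. Pads are 22 mm wide; open, the fingers measure 114 mm over their backs; the gripper's body (76 mm by 85 mm) begins 54 mm behind the grasp point. The pads swing forward as they close: fully open they stand 13 mm farther back than shut.
Start: joints at [-1.222, 0.628, 0.038, 1.517, -0.027, 0.996, -0.02], TCP at [261.933, 594.902, 231.313] pointing down, gripper open.
Joint ranges: [-3.06, 3.06], [-0.37, 2.12], [-1.25, 1.32], [0.18, 2.47], [-1.1, 4.24], [0.23, 1.98], [-2.94, 2.94]. Speed limits (rad/s): [2.57, 2.57, 3.14, 3.14, 3.14, 3.14, 3.14].

### API

Orientations are given as [roll, pitch, yaw] about the fixed x, y, z axes, in that order (R = Rz(yaw) Ry(pitch) Rx(roll)).
In Python, from cell import read_state, get_image, camera_info, finish_job gives the robot as it stands.
- The arm moves only by the tool play_rows, never from a script. Its argument "deltas" is one flat list of numbers, 7 for each row, row after row: the shift along the tool's x, y, z in mm, then the turn, a rotation vector about the tool's x, y, z in rad, then the opening, from 0 (shut) to 1 (fully open). In form: [dx, dy, dz, ax, ay, az, grip, dx, dy, dz, ax, ay, az, grip, ...]. A call has 1 to 10 rows; each row is the pose to reach, as a shift and turn from the pose commanded when the call began, along the tool's axes at that moment; what a row does not reach only later rows make up. A row lasts 1/8 s, in which the tool goes at most 62.5 mm and 10.7 degrees, less where a joint would pass 70% of its speed; a pose out of reach is approached as far as the arm can. A call with a gripper value outside its range is refused whole. The fingers move at their own pace and stop on an object; the grip force is fixed at half the most. Time passes only in rows, so rows that repeat a pose let the fingers close. It gives the time, the measured TCP pose, the force, the opening and the grip force at its end, in the units of the state.
- read_state(): the state, without advancing time (a new reading comes with each control period).
- get_image(name): name is "scene" or "top" or "wrist"; returns the picture (384x512x3 uint8, red, green, blue); there is no depth.
- camera_info(name): a dict with "fx", "fy", "cx", "cy" (pixels), "distortion" ([k1, k2, p1, p2, k3] as OpenCV has them; the pictures are not rectified), "T" (4x4, takes a point from camera to world coordinates). Camera axes: x right, y down, z forward; pixel columns grow to the right and rows downward; lengths in mm; the calibration is good to about 2 mm. A picture is of the moment at which its call begins: read the wrist's pose just before it. camera_info takes no time and is no camera call; for the wrist camera it gives the pose at the moment of the call.
- finish_job(): hands the job in; it is judged then, once.
The state is a dict: "clock": time; "qpos": joint angles; "qd": joint speeds; "tau": joint torques, N m; "eef_pos": TCP position; "tool_rot": TCP orientation; "force": force on the tool from outside, world axes, zero at the start; "torque": the same for the moment, N m; "width": finger opening in mm; "gripper_force": force on a finger pad.
Only numpy, scipy, OpenCV 4.12 (cv2) and the standard library are available. Lean on these libraries where they do the work, as an engineer would, in place of code of your own. Each camera call takes 0.05 s, during which the arm holds its last target. There are 200 camera calls.

### The job

Close up the specimen carrier for transport: shut its lid onto the gasket, swing the wire loop of the latch back over the lid's upturned keeper so that its crossbar lies behind the lip, then press the latch lever down until it is fully home, flat against the front of the carrier, with the loop holding the lid tight. Use a light hand, as the latch is thin sheet and wire: neither push nor squeeze anything with more than about 30 N, and leave everything else on the bench where it stands.

Things in the scene. Friction and masses are not known exactly. Their poses are not given: they have to be found in the camera images.
- dock: flat grey plate, 200 deep (x) x 250 wide (y) x 5 thick, with a 17 mm high rail along each side, fixed to the bench. A specimen carrier (metal case, lid standing open, vials in foam inside) stands on it, square between the rails and held fast. Origin on the bench, 10 mm before the middle of the plate; x runs from the carrier's latch side, which looks to the robot, to its hinge side; y along its width.
- latch (a point): point of the dock, 75 mm in front of its origin and 55 mm above the bench; axes as of the dock. The carrier's front face lies within 13 mm of it, before or behind: how far the carrier was pushed in is not measured. Carrier: 150 deep (x), 200 wide (y), rim 83 mm above the bench, front face plain but for the latch, which covers 24 mm either side of the middle.
- lid (a joint): lid angle: 0 = lying loose on the gasket (still tilted up by 0.028 rad), about 0.57 = open by 35 degrees. Hinge line along y, 150 mm behind the front face, 83 mm above the bench; the lid is a plate, underside 2 mm and top 12 mm off that line, reaching 151 mm from it, without a handle. The stiff hinge holds it anywhere; 1 to 4 N on the front edge swings it down.
- seal (a joint): how far the shut lid is sunk into the gasket, as an angle about the same hinge: 0 = loose, about 0.018 = pulled tight (its front 3 mm lower). It springs back; squeezing it takes about 50 N at the front, which the latch gives, not the hand. The keeper is a steel shoe on the lid's front edge, mid-width: 24 mm wide (y), reaching 14 mm out in front, the last 3 mm turned up as a lip 7.5 mm above the lid's top.
- lever (a joint): lever angle: 0 = home, flat against the front (rigid stop), 1.57 = straight out, more = up. Strip 20 mm wide (y), 45 mm from pivot to end; its pressed face lies 6 mm off the pivot line, which runs along y 16 mm before the front face, 55 mm above the bench. Stays where left (0.06 N m). Loop hooked: load starts near 0.9, peaks near 0.5 (5 to 10 N near the end), dead centre 0.07 before home, no snap.
- loop (a joint): angle of the wire loop on the lever; stop at 3.0, where it hangs at the start, out in front. Lean from upright, outwards = loop - lever - 0.15 rad. Swings freely on a pin in the lever, 15 mm from the pivot towards the free end. 58 mm from pin to crossbar (5 mm round, along y, 46 mm over its ends, which can be pinched and turn in the pinch). Past upright it falls in and leans on the lid at about -0.6; at -0.3 it only lies on the lip.
- ph_meter: desk pH meter with a sloped panel, 210 deep x 158 wide x 109 high, loose; origin under its centre. A bystander.
- wash_bottle: tall white squeeze bottle with a bent spout, 68 x 122 x 237 high, loose; origin under its centre. A bystander.
- tip_box: pipette-tip box with a clear lid, 67 x 104 x 62 high, loose; origin under its centre. A bystander.
- label_roll: roll of white labels lying flat, 72 across, 30 high, loose; origin under its centre. A bystander.
- tape_roll: roll of tape lying flat, 62 across, 18 high, loose; origin under its centre. A bystander.
- timer: small white timer lying flat, 62 x 58 x 18 high, loose; origin under its centre. A bystander.
- bottle_w1: white capped plastic bottle, 60 across, 118 high, loose; origin under its centre. A bystander.
- cuvette_rack: low clear rack for sample cells, 34 x 110 x 26 high, loose; origin under its centre. A bystander.

How it is judged:
By the outcome, as a careful person would: the job done as asked, in the order asked, and still so for the second after the job is handed in, with the robot touching nothing.
It also fails if it takes over 72 s, if anything falls off the work surface, if the arm or the gripper's body presses on something with over 40 N, if the wrist force passes 120 N, or if a joint passes its speed limit or range.

## Working session

There is one attempt and no reset: what is moved stays moved. The work goes in short steps, Python scripts to look and compute and a tool call to move; the robot and the scene stay as the last step left them, time stands still between calls to the robot, and variables do not carry over. Pictures are saved under pics/ and viewed, at most 10 in all, crops included, and the job is handed in when it is done.

Besides the shell and the picture viewer there is one more tool, called after "Emit:" in YAML: its name, and indented under it one key for each argument. play_rows: Moves the arm, as the interface text tells. Its arguments: {"type":"object","properties":{"deltas":{"type":"array"}},"required":["deltas"]}

```bash
mkdir -p pics; ls
python3 - <<'E'
from cell import *
import cv2,numpy as np
s=read_state();print(s)
for n in("scene","top"):
    im=get_image(n);cv2.imwrite(f"pics/{n}0.png",im[:,:,::-1]);c=camera_info(n);print(n,c)
E
```

```text
pics
{'clock': 0.0, 'qpos': array([-1.22180561,  0.62933876,  0.03844982,  1.51838945, -0.02699435,
        0.99632321, -0.02000846]), 'qd': array([-3.77481358e-04, -7.02590278e-04,  9.87998528e-06, -3.89221105e-04,
       -2.07453968e-03,  1.22057076e-03, -5.21075392e-04]), 'tau': array([-2.40579857e-04, -5.63406122e+01,  1.22610636e+00, -1.93446869e+01,
        1.09899009e-02,  1.05933941e-02,  1.55421350e-06]), 'eef_pos': array([261.6688925 , 594.29887274, 230.38717328]), 'tool_rot': array([-3.13965247e+00,  3.52860010e-05,  2.72678974e+00]), 'force': array([0.26184226, 1.44700664, 0.3392041 ]), 'torque': array([0.0115934 , 0.00759883, 0.00079781]), 'gripper_force': 0.0, 'width': 85.41428897789855}
scene {'fx': 408.4253094092155, 'fy': 408.4253094092155, 'cx': 256.46155581507884, 'cy': 190.77194251166887, 'distortion': array([-0.13908337,  0.        ,  0.        ,  0.        ,  0.        ]), 'T': array([[ 8.69910498e-01, -2.67187202e-01,  4.14568118e-01,
        -1.83285886e+02],
       [-4.93200152e-01, -4.66041593e-01,  7.34546693e-01,
        -1.25547913e+03],
       [-3.05548971e-03, -8.43454938e-01, -5.37191243e-01,
         9.84359656e+02],
       [ 0.00000000e+00,  0.00000000e+00,  0.00000000e+00,
         1.00000000e+00]])}
top {'fx': 417.7232462486942, 'fy': 417.7232462486942, 'cx': 254.23218681434895, 'cy': 189.52106637975845, 'distortion': array([0.01573168, 0.        , 0.        , 0.        , 0.        ]), 'T': array([[-1.99830155e-02, -9.92305999e-01,  1.22186265e-01,
         2.96658664e+02],
       [-9.99724079e-01,  2.13409329e-02,  9.81480155e-03,
        -4.64799681e+01],
       [-1.23468553e-02, -1.21956422e-01, -9.92458657e-01,
         1.55335257e+03],
       [ 0.00000000e+00,  0.00000000e+00,  0.00000000e+00,
         1.00000000e+00]])}
```

View pics/scene0.png

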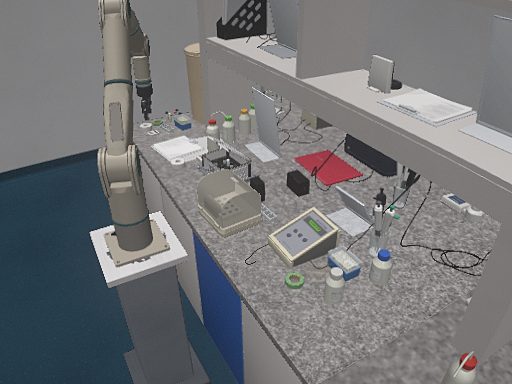

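View pics/top0.png

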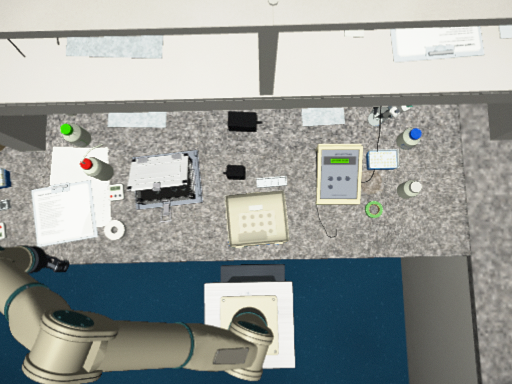

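The carrier on its dock sits at about (165,180) in the top image, left of the robot. I'll enlarge both views of it.

```bash
python3 - <<'E'
import cv2,numpy as np
a=cv2.imread("pics/top0.png")[140:225,115:215];b=cv2.imread("pics/scene0.png")[125:195,180:270]
a=cv2.resize(a,(600,510),interpolation=cv2.INTER_CUBIC)
cv2.imwrite("pics/c0.png",a)
E
cat > h.py <<'E'
from cell import *
import cv2,numpy as np
from scipy.spatial.transform import Rotation as R
def info(n):
    c=camera_info(n);K=np.array([[c['fx'],0,c['cx']],[0,c['fy'],c['cy']],[0,0,1]]);return K,c['distortion'],c['T']
def ray(uv,C,axis,val):
    K,d,T=C;p=cv2.undistortPoints(np.array([[uv]],float),K,d)[0,0]
    v=T[:3,:3]@[p[0],p[1],1];o=T[:3,3];return o+v*(val-o[axis])/v[axis]
def proj(P,C):
    K,d,T=C;M=np.linalg.inv(T);return cv2.projectPoints(np.array(P,float).reshape(-1,3),cv2.Rodrigues(M[:3,:3])[0],M[:3,3],K,d)[0][:,0]
def tool():
    s=read_state();return s['eef_pos'],R.from_euler('xyz',s['tool_rot'])
def move(p,rot=None):
    """delta from current measured pose to target"""
    q,r=tool();d=r.inv().apply(np.array(p)-q);a=(r.inv()*rot).as_rotvec() if rot is not None else np.zeros(3)
    return d.round(1),a.round(3)
E
```

```text
(no output)
```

View pics/c0.png

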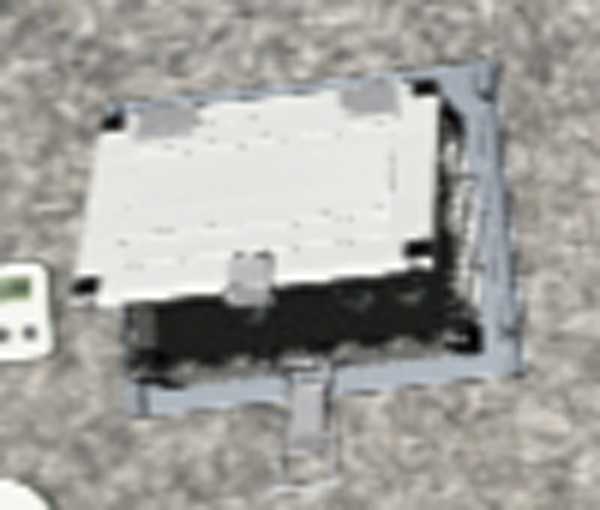

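Dock corners in the crop: front-left (137,412), front-right (520,372), back-right (492,62). The lever runs (310,375)→(308,448), and the loop's crossbar is at about (305,490).

Run:
```python
from h import *
C=info("top")
f=lambda u,v,z:ray((115+(u+.5)/6-.5,140+(v+.5)/6-.5),C,2,z).round(1)
for z in(5,22): print(z,f(137,412,z),f(520,372,z),f(492,62,z),f(112,105,z))
print("bar",f(305,490,60),"lever end",f(308,450,60),"lev base",f(308,375,60))
print("hinges z95",f(170,118,95),f(370,98,95))
print(read_state()['clock'])
```

```text
5 [426.4 405.    5. ] [446.3 167.1   5. ] [642.9 183.9   5. ] [620.6 423.5   5. ]
22 [425.  400.1  22. ] [444.6 164.8  22. ] [639.1 181.4  22. ] [617.  418.3  22. ]
bar [373.1 288.1  60. ] lever end [396.9 286.4  60. ] lev base [441.8 286.7  60. ]
hinges z95 [593.2 361.7  95. ] [602.6 243.   95. ]
0.1
```

```bash
cat >> h.py <<'E'
YAW=0.084
D=R.from_euler('z',YAW); L0=np.array([449.3,287.7,0])   # latch ground point
def rot(a):   # tool z=(sin a,0,-cos a), y=+Y in dock axes
    s,c=np.sin(a),np.cos(a);return D*R.from_matrix(np.array([[-c,0,-s],[0,1,0],[s,0,-c]]).T)
def W(p): return L0+D.apply(p)     # dock-axes point relative to latch ground point
def G(p): return D.inv().apply(np.array(p)-L0)
E
python3 - <<'E'
from h import *
print(move(W([-70,0,230]),rot(0.3)),W([-70,0,230]))
c=camera_info("wrist");q,r=tool();T=c['T'];print((r.inv().apply(T[:3,3]-q)),(r.inv().as_matrix()@T[:3,:3]).round(2),c['fx'])
E
```

```text
(array([-233.8, -238.6,    0.9]), array([-0.077, -0.294, -0.495])) [379.54681482 281.82691244 230.        ]
[  78.81368612   -0.79960876 -143.57474633] [[ 0.   -0.95 -0.31]
 [ 1.   -0.    0.  ]
 [-0.   -0.31  0.95]] 314.89952785778013
```

Emit:
play_rows:
  deltas: [-40,-40,0,-0.013,-0.05,-0.083,0,-80,-80,0,-0.026,-0.1,-0.165,0,-117,-119,0,-0.039,-0.147,-0.248,0,-156,-159,0,-0.052,-0.196,-0.33,0,-195,-199,0.5,-0.065,-0.245,-0.412,0,-234,-238.5,1,-0.077,-0.294,-0.495,0,-234,-238.5,1,-0.077,-0.294,-0.495,0,-234,-238.5,1,-0.077,-0.294,-0.495,0]

```text
clock: 1.1
eef_pos: [380.1, 283.0, 230.5]
tool_rot: [3.138, 0.301, -3.059]
force: [-0.5, 0.4, -0.4]
width: 0.0
gripper_force: 0.0
```

Run:
```python
from h import *
s=read_state();print(s['clock'],s['qpos'].round(2),G(s['eef_pos']),s['force'])
im=get_image("wrist");cv2.imwrite("pics/w1.png",im[:,:,::-1]);np.savez("w1",*info("wrist"))
cv2.imwrite("pics/w1b.png",cv2.resize(im[:,:,::-1],(768,576),interpolation=cv2.INTER_CUBIC))
```

```text
1.1 [-0.95  0.29  0.13  2.22  0.39  0.44  0.48] [-69.32800856   1.14856398 230.52474184] [-0.53181648  0.40951401 -0.36345929]
```

View pics/w1b.png

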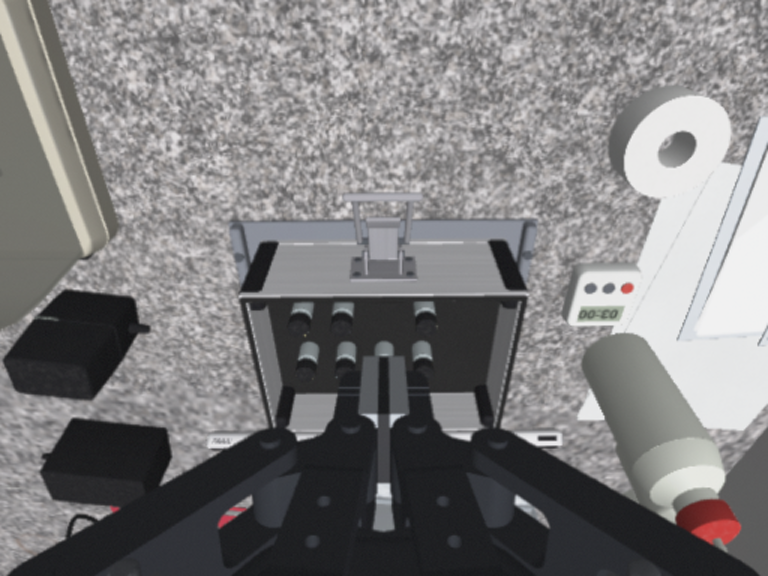

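Wrist view, with the front of the carrier upward. In the enlarged picture, the front rim runs (243,295)–(526,292), the latch base is at (384,268), the crossbar goes from (345,196) to (422,195) and the lever end is at (383,221).

Run:
```python
from h import *
z=np.load("w1.npz");C=tuple(z[k] for k in z.files)
f=lambda u,v,ax,val:G(ray(((u+.5)/1.5-.5,(v+.5)/1.5-.5),C,ax,val)).round(1)
print("rim",f(243,295,2,83),f(526,292,2,83))
print("dock",f(233,224,2,5),f(537,222,2,5))
print("base",f(384,258,2,55),f(384,279,2,55),"side",f(352,268,2,55),f(416,268,2,55))
for zz in(40,55,70):print(zz,"bar",f(345,196,2,zz),f(422,195,2,zz),"lever end",f(370,221,2,zz),f(397,221,2,zz))
```

```text
rim [  3.3 -94.6  83. ] [ 1.  99.5 83. ]
dock [ -10.6 -119.1    5. ] [-12.3 125.8   5. ]
base [-9.1  2.3 55. ] [ 9.2  2.3 55. ] side [ -0.5 -21.   55. ] [-0.5 25.6 55. ]
40 bar [-50.3 -24.8  40. ] [-51.1  28.6  40. ] lever end [-31.   -7.7  40. ] [-30.9  11.6  40. ]
55 bar [-57.1 -23.6  55. ] [-57.8  27.3  55. ] lever end [-38.7  -7.3  55. ] [-38.7  11.1  55. ]
70 bar [-63.9 -22.3  70. ] [-64.5  25.9  70. ] lever end [-46.4  -6.9  70. ] [-46.4  10.5  70. ]
```

```bash
sed -i 's/^YAW=.*/YAW=0.092/; s/^D=R.*/D=R.from_euler("z",YAW); L0=np.array([451.3,290.1,0])   # front face foot, mid/' h.py
python3 - <<'E'
from h import *
for p in [(50,-50,195),(50,-50,177),(37.8,-50,158.8),(28.3,-50,139.6),(21.9,-50,119.3),(18.9,-50,107)]: print(p,*move(W(p),rot(.3)))
E
```

```text
(50, -50, 195) [-105.9  -49.5   69.9] [ 0.001  0.001 -0.007]
(50, -50, 177) [-100.6  -49.5   87.1] [ 0.001  0.001 -0.007]
(37.8, -50, 158.8) [-83.5 -49.7 100.9] [ 0.001  0.001 -0.007]
(28.3, -50, 139.6) [-68.7 -49.8 116.4] [ 0.001  0.001 -0.007]
(21.9, -50, 119.3) [-56.6 -49.9 133.9] [ 0.001  0.001 -0.007]
(18.9, -50, 107) [-50.1 -49.9 144.7] [ 0.001  0.001 -0.007]
```

Emit:
play_rows:
  deltas: [-35,-17,23,0,0,-0.007,0,-70,-33,46,0,0,-0.007,0,-106,-49.5,70,0,0,-0.007,0,-101,-49.5,87,0,0,-0.007,0,-92,-49.6,94,0,0,-0.007,0,-83.5,-49.7,101,0,0,-0.007,0,-76,-49.8,108.5,0,0,-0.007,0,-69,-49.8,116.5,0,0,-0.007,0]

```text
clock: 2.15
eef_pos: [482.9, 242.8, 139.3]
tool_rot: [-3.141, 0.301, -3.048]
force: [-0.4, -1.7, 1.2]
width: 0.2
gripper_force: 0.9
```

Emit:
play_rows:
  deltas: [4,0,6,0,0,0,0,8,0,12,0,0,0,0,12,0,17.5,0,0,0,0,15.5,0,23,0,0,0,0,18.6,0,28.3,0,0,0,0]

```text
clock: 2.78
eef_pos: [474.0, 241.8, 107.0]
tool_rot: [3.141, 0.301, -3.048]
force: [1.2, 0.2, 1.4]
width: -0.1
gripper_force: 0.7
```

Run:
```python
from h import *
s=read_state();print(s['clock'],s['qpos'].round(2),G(s['eef_pos']),s['force'])
im=get_image("wrist");np.savez("w2",*info("wrist"))
cv2.imwrite("pics/w2.png",cv2.resize(im[:,:,::-1],(768,576),interpolation=cv2.INTER_CUBIC))
```

```text
2.775 [-0.53  0.59 -0.13  2.21  1.24  0.24 -0.17] [ 18.15060943 -50.17603317 107.01996371] [1.15799092 0.20713877 1.35178385]
```

View pics/w2.png

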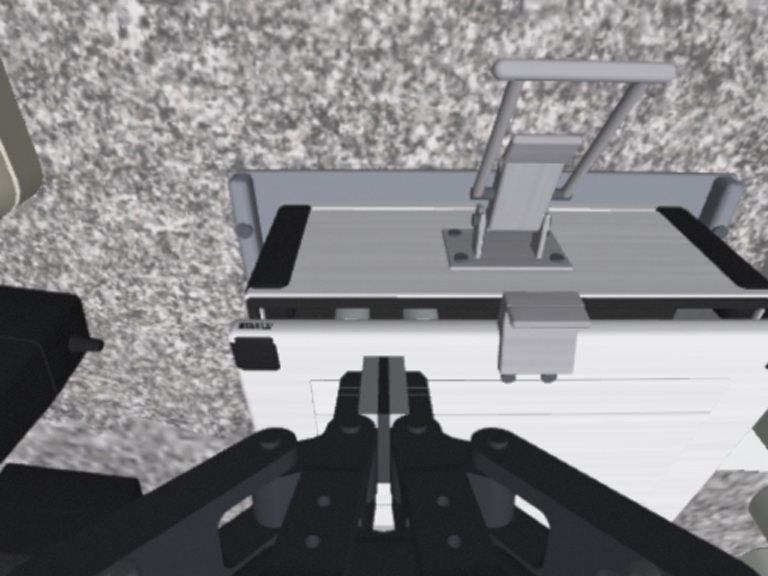

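The lid follows the finger and is nearly down: its front edge is at row 325 and the rim at row 295. The keeper is at (545,310), the crossbar runs (497,70)–(673,72), and the lever end is at (545,140).

Emit:
play_rows:
  deltas: [0.6,0,1.9,0,0,0,0,1.2,0,3.8,0,0,0,0,1.2,0,3.8,0,0,0,0]

```text
clock: 3.2
eef_pos: [474.6, 240.7, 102.8]
tool_rot: [-3.142, 0.301, -3.05]
force: [0.2, -0.2, -0.1]
width: 0.2
gripper_force: 0.0
```

Emit:
play_rows:
  deltas: [0.3,0,1,0,0,0,0,0.6,0,1.9,0,0,0,0,0.6,0,1.9,0,0,0,0]

```text
clock: 3.58
eef_pos: [474.8, 240.4, 101.1]
tool_rot: [-3.142, 0.301, -3.051]
force: [-2.6, -0.3, 4.1]
width: -0.2
gripper_force: 2.4
```

Emit:
play_rows:
  deltas: [0.3,0,1,0,0,0,0,0.6,0,1.9,0,0,0,0,0.6,0,1.9,0,0,0,0]

```text
clock: 3.95
eef_pos: [474.9, 240.3, 99.8]
tool_rot: [-3.142, 0.302, -3.051]
force: [-5.5, -2.9, 14.4]
width: -0.1
gripper_force: 7.1
```

Run:
```python
from h import *
for p,a in [((0,-45,150),.3),((-108,0,150),.1),((-108,0,84),.1)]: print(p,*move(W(p),rot(a)))
```

```text
(0, -45, 150) [  3.1   6.7 -53.5] [-0.     0.002 -0.001]
(-108, 0, 150) [106.3  51.6 -85.7] [-0.     0.202 -0.001]
(-108, 0, 84) [125.9  51.6 -22.7] [-0.     0.202 -0.001]
```

Emit:
play_rows:
  deltas: [1,1,-20,0,0,0,0,3,6,-53,0,0,0,0,35,20,-64,0,0.07,0,0,70,36,-75,0,0.14,0,0,106,51.6,-85.7,0,0.2,0,0,106,51.6,-85.7,0,0.2,0,0]

```text
clock: 4.7
eef_pos: [342.9, 281.3, 149.4]
tool_rot: [3.141, 0.1, -3.048]
force: [0.0, 0.0, -0.2]
width: -0.1
gripper_force: 0.0
```

Run:
```python
from h import *
s=read_state();print(s['clock'],s['qpos'].round(2),G(s['eef_pos']),s['tool_rot'],s['force'])
im=get_image("wrist");np.savez("w3",*info("wrist"))
cv2.imwrite("pics/w3.png",cv2.resize(im[:,:,::-1],(768,576),interpolation=cv2.INTER_CUBIC))
print(move(W((-108,0,84)),rot(.1)))
```

```text
4.7 [-0.4   0.5  -0.56  2.22  0.7   0.53  0.16] [-108.75012214    1.21499596  149.43328046] [ 3.14068621  0.10002141 -3.0482923 ] [ 0.00619251  0.04840782 -0.15042475]
(array([ 7. , -0.3, 65. ]), array([-0.   ,  0.001, -0.   ]))
```

View pics/w3.png

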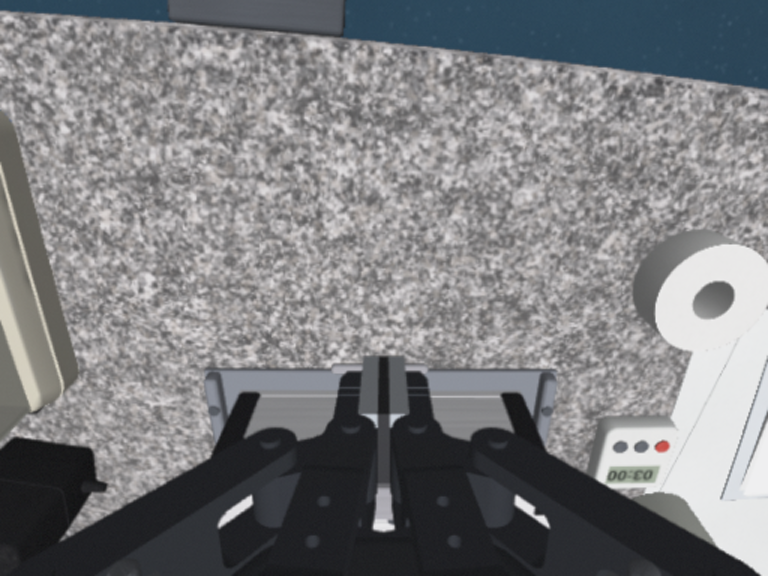

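The tool stands in front of the loop. The crossbar shows at (333,367)–(427,367). I'll triangulate it from the three wrist views.

Run:
```python
from h import *
from scipy.optimize import least_squares
ob={"w1":[(345,196),(422,195)],"w2":[(495,70),(675,72)],"w3":[(333,367),(427,367)]}
Cs={}
for k in ob:
    z=np.load(k+".npz");Cs[k]=tuple(z[j] for j in z.files)
def f(p,ks):
    P=[W((p[0],p[1]-p[3]/2,p[2])),W((p[0],p[1]+p[3]/2,p[2]))]
    return np.concatenate([((proj(P,Cs[k])+.5)*1.5-.5-ob[k]).ravel() for k in ks])
for ks in (["w1","w2"],["w1","w2","w3"]):
    r=least_squares(f,[-77,0,90,46],args=(ks,));print(ks,r.x.round(1),r.fun.round(1))
# keeper lip / lever end from w1,w2
z=Cs["w2"];g=lambda u,v,h:G(ray(((u+.5)/1.5-.5,(v+.5)/1.5-.5),z,2,h)).round(1)
print("lip",g(508,293,110),g(578,293,110),"lever end",g(516,137,75),g(582,137,75),"rim",g(247,296,83),g(767,296,83))
```

```text
['w1', 'w2'] [-78.   -0.5  94.2  45.5] [-2.5 -1.3  0.4 -0.9  1.1 -0.3 -0.2  1.3]
['w1', 'w2', 'w3'] [-78.4  -1.6  97.   44.5] [-3.8 -0.1 -2.   0.3  1.4 -0.2  0.   1.4  0.4 -1.2  1.5 -1.2]
lip [-21.  -15.3 110. ] [-21.    5.2 110. ] lever end [-55.2 -10.3  75. ] [-55.4  10.3  75. ] rim [-1.000e-01 -1.003e+02  8.300e+01] [-0.2 91.3 83. ]
```

Emit:
play_rows:
  deltas: [2,0,22,0,0,0,0,5,0,44,0,0,0,0,7,0,65,0,0,0,0,7,0,65,0,0,0,0]

```text
clock: 5.25
eef_pos: [343.8, 279.1, 82.9]
tool_rot: [-3.139, 0.1, -3.051]
force: [-0.7, -0.3, 0.6]
width: -0.0
gripper_force: 0.0
```

Emit:
play_rows:
  deltas: [-8,0,0.6,0,0,0,0,-16.7,0,1.2,0,0,0,0,-23.2,0,-3.7,0,0,0,0,-29.7,0,-8.1,0,0,0,0,-36.1,0,-12,0,0,0,0,-42.4,0,-14.8,0,0,0,0,-49.7,0,-17.1,0,0,0,0,-56.8,0,-18.4,0,0,0,0,-63,0,-19.8,0,0,0,0]

```text
clock: 6.38
eef_pos: [404.5, 285.9, 110.0]
tool_rot: [-3.142, 0.101, -3.051]
force: [0.1, 0.2, 0.7]
width: -0.3
gripper_force: 0.0
```

Run:
```python
from h import *
s=read_state();print(s['clock'],s['qpos'].round(2),G(s['eef_pos']),s['tool_rot'],s['force'])
im=get_image("wrist");np.savez("w4",*info("wrist"))
cv2.imwrite("pics/w4.png",cv2.resize(im[:,:,::-1],(768,576),interpolation=cv2.INTER_CUBIC))
```

```text
6.375 [-0.37  0.62 -0.51  2.12  0.78  0.51  0.19] [-4.69736608e+01  7.54789644e-02  1.10019521e+02] [-3.14151767  0.10070095 -3.05074072] [0.09822187 0.2444048  0.69215657]
```

View pics/w4.png

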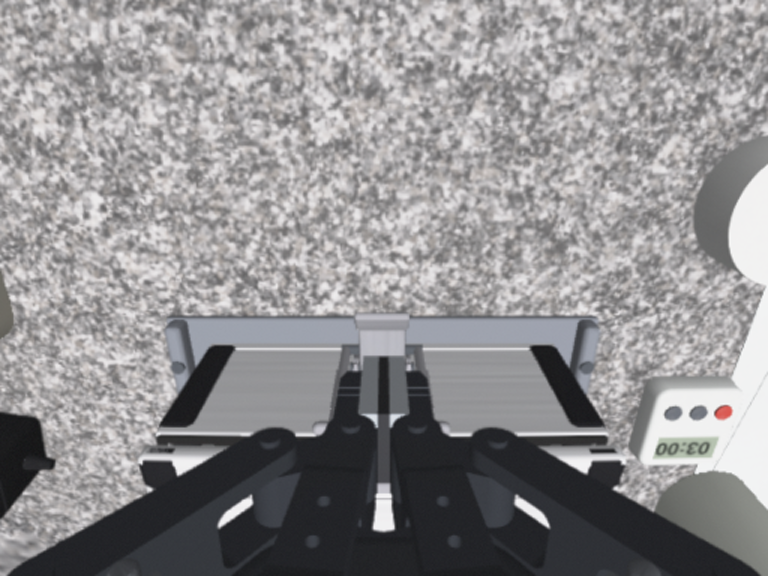

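The loop has swung up ahead of the fingers: a bar end is visible at (320,430), and the lid is down behind it. I'll keep pushing it past upright.

Emit:
play_rows:
  deltas: [-5,0,-1.5,0,0,0,0,-10,0,-3,0,0,0,0,-15,0,-4.5,0,0,0,0,-20,0,-5.5,0,0,0,0,-20,0,-5.5,0,0,0,0]

```text
clock: 7.05
eef_pos: [423.8, 287.6, 117.6]
tool_rot: [3.141, 0.101, -3.051]
force: [0.5, 0.8, 0.6]
width: 0.0
gripper_force: 0.0
```

Emit:
play_rows:
  deltas: [15,0,-15,0,0,0,0,35,0,-40,0,0,0,0,60,0,-80,0,0,0,0,60,0,-80,0,0,0,0]

```text
clock: 7.55
eef_pos: [353.9, 282.3, 193.6]
tool_rot: [3.14, 0.104, -3.047]
force: [0.7, 0.8, 0.8]
width: 0.1
gripper_force: 0.0
```

Run:
```python
from h import *
s=read_state();print(s['clock'],s['qpos'].round(2),G(s['eef_pos']),s['tool_rot'],s['force'])
im=get_image("wrist");np.savez("w5",*info("wrist"))
cv2.imwrite("pics/w5.png",cv2.resize(im[:,:,::-1],(768,576),interpolation=cv2.INTER_CUBIC))
```

```text
7.55 [-0.3   0.44 -0.67  2.15  0.59  0.65  0.28] [-97.72350594   1.1901351  193.55833557] [ 3.14023923  0.10427047 -3.0470232 ] [0.66748003 0.75656144 0.84038331]
```

View pics/w5.png

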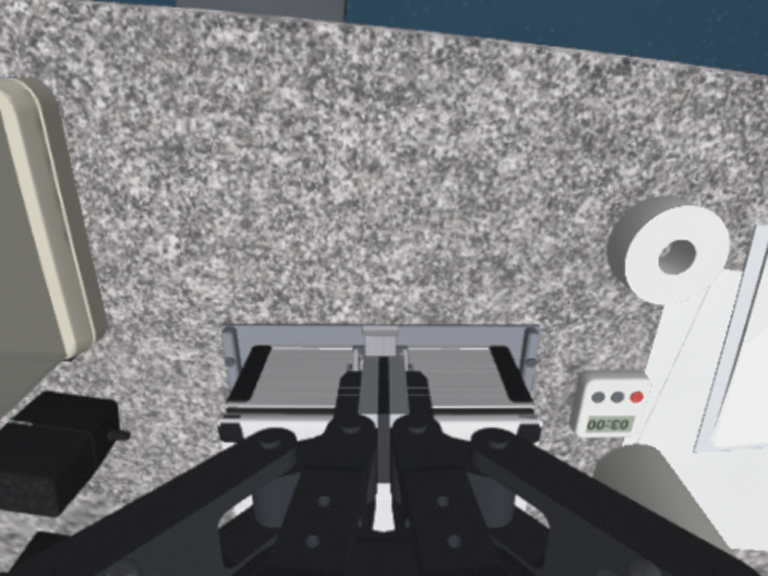

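The fingers hide the loop from here. I'll move aside to see the hook.

Run:
```python
from h import *
print(move(W((0,-60,150)),rot(.2)))
```

```text
(array([-91.7, -60.6,  52.2]), array([ 0.001, -0.097,  0.001]))
```

Emit:
play_rows:
  deltas: [0,-30,0,0,0,0,0,-10,-60,5,0,0,0,0,-50,-60.6,28,0,-0.05,0,0,-92,-60.6,52,0,-0.097,0,0,-92,-60.6,52,0,-0.097,0,0]

```text
clock: 8.22
eef_pos: [458.8, 228.8, 146.4]
tool_rot: [-3.14, 0.196, -3.053]
force: [-1.3, -0.1, -0.3]
width: -0.3
gripper_force: 0.0
```

Run:
```python
from h import *
s=read_state();print(s['clock'],s['qpos'].round(2),G(s['eef_pos']))
im=get_image("wrist");C=info("wrist");np.savez("w6",*C)
cv2.imwrite("pics/w6f.png",im[:,:,::-1])
p=proj([W((-13,0,107))],C)[0];print(p)
u,v=int(p[0]),int(p[1]);u0,v0=max(0,min(u-65,512-130)),max(0,v-60);print(u0,v0)
cv2.imwrite("pics/w6.png",cv2.resize(im[v0:v0+110,u0:u0+130,::-1],(780,600),interpolation=cv2.INTER_CUBIC))
```

```text
8.225 [-0.24  0.54 -0.49  2.14  0.82  0.48  0.28] [  1.82904052 -61.72102604 146.42239063]
[358.03554435 190.86583633]
293 130
```

View pics/w6.png

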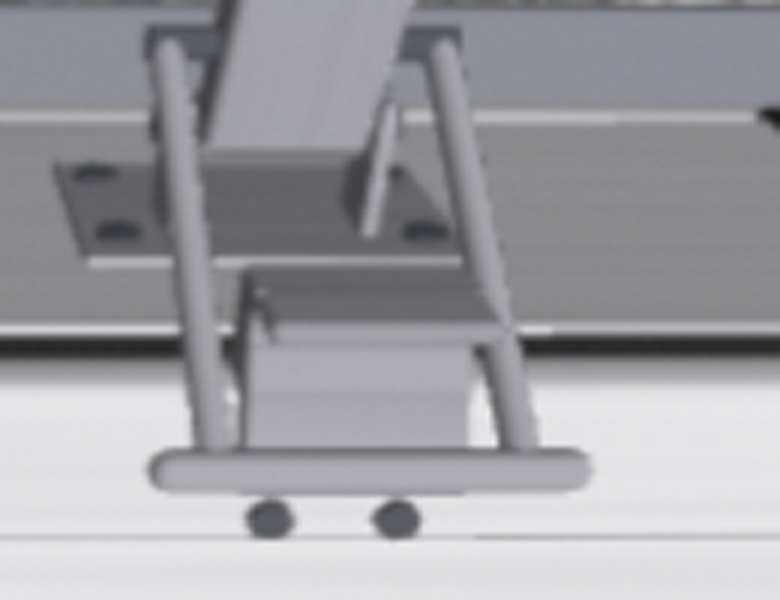

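The crossbar lies on the lid behind the keeper lip: bar row 470, lip row 300 in the crop. Next is pressing the lever. At the end of the press the gripper body needs a forward tilt to clear the keeper, so I'll test that reach in free space first.

Run:
```python
from h import *
for z in(150,50):print(move(W((-80,-62,z)),rot(.38)))
```

```text
(array([ 78.4,  -1. , -18.5]), array([-0.002, -0.185, -0.002]))
(array([97.7, -0.8, 79.6]), array([-0.002, -0.185, -0.002]))
```

Emit:
play_rows:
  deltas: [26,0,-6,0,-0.06,0,0,52,0,-12,0,-0.12,0,0,78,0,-18,0,-0.185,0,0,84,0,14,0,-0.185,0,0,91,0,47,0,-0.185,0,0,97.7,0,79.6,0,-0.185,0,0,97.7,0,79.6,0,-0.185,0,0,97.7,0,79.6,0,-0.185,0,0]

```text
clock: 9.28
eef_pos: [385.8, 229.9, 47.7]
tool_rot: [-3.134, 0.357, -3.055]
force: [-4.0, 5.1, 2.3]
width: -0.1
gripper_force: 0.0
```

Run:
```python
from h import *
s=read_state();print(s['clock'],s['qpos'].round(2),G(s['eef_pos']),s['tool_rot'],s['force'])
```

```text
9.275 [-0.05  1.09 -1.25  2.47  1.76  1.27 -0.87] [-70.77726877 -53.97301396  47.69006461] [-3.13356073  0.35728546 -3.05467769] [-4.03763327  5.1315737   2.32069294]
```

```bash
cat >> h.py <<'E'
A=.28
def T(th):
    r=float(np.interp(th,[.1,.5],[24,38])); s=float(np.interp(th,[1.0,1.6],[-1,1]))
    return np.array([-16-r*np.sin(th)-6*np.cos(th)+s*10.6,0,55-r*np.cos(th)+6*np.sin(th)+s*3.0])
E
python3 - <<'E'
from h import *
for p in[(-70,-62,150),(-45,0,140)]:print(move(W(p),rot(A)))
t=np.array([T(a) for a in (2.1,1.9,1.6,1.3,1.0,.7,.5,.3,.1,0)]);print(t.round(1))
E
```

```text
(array([-36.5,  -8.8, -95.5]), array([-0.01 ,  0.077, -0.005]))
(array([-56.2,  53.5, -78. ]), array([-0.01 ,  0.077, -0.005]))
[[-35.2   0.   82.4]
 [-39.4   0.   76. ]
 [-43.2   0.   65.1]
 [-54.2   0.   50.6]
 [-61.8   0.   36.5]
 [-55.7   0.   26.8]
 [-50.1   0.   21.5]
 [-41.5   0.   24.2]
 [-35.    0.   28.7]
 [-32.6   0.   28. ]]
```

Emit:
play_rows:
  deltas: [-10,-2,-30,0,0.02,0,0,-25,-5,-63,0,0.05,0,0,-36,-8,-95,-0.01,0.077,-0.005,0,-46,20,-88,-0.01,0.077,-0.005,0,-56,53,-78,-0.01,0.077,-0.005,0,-56,53,-78,-0.01,0.077,-0.005,0]

```text
clock: 10.02
eef_pos: [408.6, 291.5, 149.2]
tool_rot: [3.138, 0.302, -3.043]
force: [0.7, -0.4, -0.8]
width: 0.1
gripper_force: 0.0
```

```bash
cat > l.py <<'E'
from h import *
import sys
s=read_state();print(s['clock'],s['qpos'].round(2),G(s['eef_pos']).round(1),s['force'].round(1))
for a in map(float,sys.argv[1:]):print(a,*move(W(T(a)),rot(A)))
E
python3 l.py 2.1 1.9 1.75 1.6
```

```text
10.025 [-0.05  0.76 -1.18  2.22  1.36  0.96 -0.44] [-42.4   5.3 149.2] [ 0.7 -0.4 -0.8]
2.1 [13.  -5.6 65.9] [0.006 0.022 0.007]
1.9 [19.  -5.6 70.8] [0.006 0.022 0.007]
1.75 [22.8 -5.6 75.1] [0.006 0.022 0.007]
1.6 [25.8 -5.6 80. ] [0.006 0.022 0.007]
```

Emit:
play_rows:
  deltas: [4,-3,22,0,0,0,0,9,-5.6,44,0.006,0.022,0.007,0,13,-5.6,66,0.006,0.022,0.007,0,19,-5.6,71,0.006,0.022,0.007,0,23,-5.6,75,0.006,0.022,0.007,0,23,-5.6,75,0.006,0.022,0.007,0]

```text
clock: 10.78
eef_pos: [408.2, 282.2, 68.1]
tool_rot: [-3.138, 0.274, -3.052]
force: [0.4, -1.3, 1.0]
width: -0.1
gripper_force: 0.6
```

```bash
python3 l.py 1.75 1.6 1.45 1.3 1.15 1.0
```

```text
10.775 [-0.11  0.92 -1.08  2.27  1.56  0.97 -0.62] [-43.6  -3.9  68.1] [ 0.4 -1.3  1. ]
1.75 [-2.5  3.9 -2. ] [-0.004 -0.006 -0.002]
1.6 [0.4 3.9 3. ] [-0.004 -0.006 -0.002]
1.45 [8.1 3.9 8.3] [-0.004 -0.006 -0.002]
1.3 [14.9  3.9 14. ] [-0.004 -0.006 -0.002]
1.15 [20.9  3.9 19.7] [-0.004 -0.006 -0.002]
1.0 [26.   3.9 25.5] [-0.004 -0.006 -0.002]
```

Emit:
play_rows:
  deltas: [0.4,3,3,0,0,0,0,4,3.9,5.5,0,0,0,0,8,3.9,8.3,0,0,0,0,11.5,3.9,11,0,0,0,0,15,3.9,14,0,0,0,0,15,3.9,14,0,0,0,0]

```text
clock: 11.52
eef_pos: [396.3, 284.8, 49.0]
tool_rot: [-3.138, 0.27, -3.052]
force: [0.8, -0.1, -0.6]
width: 0.0
gripper_force: 0.0
```

```bash
python3 l.py 1.3 1.15 1.0 .85 .7
```

```text
11.525 [-0.14  0.96 -1.06  2.29  1.62  0.98 -0.7 ] [-55.2  -0.2  49. ] [ 0.8 -0.1 -0.6]
1.3 [-1.4  0.2 -1.3] [-0.005 -0.01  -0.002]
1.15 [4.6 0.2 4.5] [-0.005 -0.01  -0.002]
1.0 [ 9.7  0.2 10.3] [-0.005 -0.01  -0.002]
0.85 [ 8.4  0.3 15.9] [-0.005 -0.01  -0.002]
0.7 [ 6.4  0.3 21.3] [-0.005 -0.01  -0.002]
```

Emit:
play_rows:
  deltas: [2.5,0.2,2.2,0,0,0,0,4.6,0.2,4.5,0,0,0,0,7.5,0.2,7.4,0,0,0,0,9.7,0.2,10.3,0,0,0,0,9.2,0.2,13,0,0,0,0,8.4,0.2,16,0,0,0,0,7.4,0.2,18.5,0,0,0,0,6.4,0.2,21.3,0,0,0,0]

```text
clock: 12.52
eef_pos: [396.7, 285.2, 27.4]
tool_rot: [-3.138, 0.272, -3.053]
force: [-2.1, -0.7, 5.9]
width: 0.1
gripper_force: 2.9
```

```bash
python3 l.py .7 .6 .5 .4 .3 .2
```

```text
12.525 [-0.16  1.01 -1.04  2.3   1.69  1.   -0.75] [-54.8   0.2  27.4] [-2.1 -0.7  5.9]
0.7 [ 1.  -0.2  0.3] [-0.004 -0.008 -0.003]
0.6 [-0.9 -0.2  3.7] [-0.004 -0.008 -0.003]
0.5 [-3.  -0.1  6.9] [-0.004 -0.008 -0.003]
0.4 [-7.6 -0.1  7.1] [-0.004 -0.008 -0.003]
0.3 [-12.   -0.1   6.7] [-0.004 -0.008 -0.003]
0.2 [-16.   -0.1   5.6] [-0.004 -0.008 -0.003]
```

Emit:
play_rows:
  deltas: [0,-0.1,2,0,0,0,0,-1,-0.1,3.7,0,0,0,0,-2,-0.1,5.4,0,0,0,0,-3,-0.1,6.9,0,0,0,0,-5.3,-0.1,7.2,0,0,0,0,-7.6,-0.1,7.1,0,0,0,0,-7.6,-0.1,7.1,0,0,0,0]

```text
clock: 13.4
eef_pos: [404.7, 285.7, 22.0]
tool_rot: [-3.138, 0.269, -3.052]
force: [-5.1, 0.6, 0.6]
width: 0.3
gripper_force: 2.0
```

```bash
python3 l.py .4 .3 .2 .1 0 -.05
```

```text
13.4 [-0.15  1.02 -1.03  2.28  1.69  0.99 -0.72] [-46.8  -0.1  22. ] [-5.1  0.6  0.6]
0.4 [-1.4  0.1 -0.2] [-0.004 -0.011 -0.003]
0.3 [-5.7  0.1 -0.7] [-0.004 -0.011 -0.003]
0.2 [-9.7  0.1 -1.7] [-0.004 -0.011 -0.003]
0.1 [-13.2   0.1  -3.3] [-0.004 -0.011 -0.003]
0.0 [-15.3   0.1  -2. ] [-0.004 -0.011 -0.003]
-0.05 [-16.4   0.1  -1.4] [-0.004 -0.011 -0.003]
```

Emit:
play_rows:
  deltas: [-3,0.1,-0.4,0,0,0,0,-5.7,0.1,-0.7,0,-0.01,0,0,-7.7,0.1,-1.2,0,-0.01,0,0,-9.7,0.1,-1.8,0,-0.01,0,0,-11.5,0.1,-2.6,0,-0.01,0,0,-13.2,0.1,-3.3,0,-0.01,0,0,-13.2,0.1,-3.3,0,-0.01,0,0]

```text
clock: 14.28
eef_pos: [414.8, 285.8, 27.7]
tool_rot: [-3.137, 0.275, -3.052]
force: [-7.6, -0.3, -3.4]
width: 0.2
gripper_force: 3.2
```

```bash
python3 l.py .1 0 -.05
```

```text
14.275 [-0.14  1.01 -1.03  2.26  1.68  0.98 -0.69] [-36.7  -0.9  27.7] [-7.6 -0.3 -3.4]
0.1 [-2.   0.9 -0.5] [-0.005 -0.005 -0.002]
0.0 [-4.1  0.9  0.9] [-0.005 -0.005 -0.002]
-0.05 [-5.1  0.9  1.5] [-0.005 -0.005 -0.002]
```

Emit:
play_rows:
  deltas: [-1.4,0.4,0.2,0,0,0,0,-2.8,0.4,0.6,0,0,0,0,-2.8,0.4,0.6,0,0,0,0]

```text
clock: 14.65
eef_pos: [419.8, 286.5, 28.5]
tool_rot: [-3.136, 0.28, -3.053]
force: [-4.5, -2.0, -3.5]
width: 0.2
gripper_force: 2.7
```

Emit:
play_rows:
  deltas: [-1,0,0.3,0,0,0,0,-1.9,0,0.6,0,0,0,0,-1.9,0,0.6,0,0,0,0]

```text
clock: 15.02
eef_pos: [419.9, 286.5, 28.4]
tool_rot: [-3.137, 0.277, -3.052]
force: [-8.6, -2.2, -2.0]
width: -0.1
gripper_force: 4.5
```

```bash
python3 l.py 0 -.05
```

```text
15.025 [-0.13  1.   -1.02  2.25  1.67  0.98 -0.67] [-31.6  -0.7  28.4] [-8.6 -2.2 -2. ]
0.0 [1.1 0.7 0.1] [-0.006 -0.003 -0.002]
-0.05 [-0.   0.7  0.7] [-0.006 -0.003 -0.002]
```

Emit:
play_rows:
  deltas: [-1.5,0,0.4,0,0,0,0,-2.9,0,0.8,0,0,0,0,-2.9,0,0.8,0,0,0,0]

```text
clock: 15.4
eef_pos: [420.1, 286.6, 28.3]
tool_rot: [-3.137, 0.272, -3.05]
force: [-15.4, -4.0, 3.8]
width: 0.1
gripper_force: 8.1
```

Hard stop at 15 N. I'll back off and check.

Emit:
play_rows:
  deltas: [12,0,-3.5,0,0,0,0,26,0,-7,0,0,0,0,20,0,-40,0,0.03,0,0,8,-10,-80,0,0.06,0,0,-4,-30,-122,0,0.08,0,0,-24,-60,-117,0,0.08,0,0,-54,-60,-109,0,0.08,0,0,-54,-60,-109,0,0.08,0,0]

```text
clock: 16.4
eef_pos: [455.9, 229.8, 150.2]
tool_rot: [-3.138, 0.206, -3.059]
force: [-0.4, 0.3, -0.2]
width: 0.1
gripper_force: 0.0
```

Run:
```python
from h import *
s=read_state();print(s['clock'],s['qpos'].round(2),G(s['eef_pos']),s['force'])
im=get_image("wrist");C=info("wrist");cv2.imwrite("pics/w7f.png",im[:,:,::-1])
p=proj([W((-15,0,80))],C)[0];print(p)
u,v=int(p[0]),int(p[1]);u0,v0=max(0,min(u-90,512-180)),max(0,v-80);print(u0,v0)
cv2.imwrite("pics/w7.png",cv2.resize(im[v0:v0+135,u0:u0+180,::-1],(780,585),interpolation=cv2.INTER_CUBIC))
# expected features
P=[(-22,10,10),(-22,-10,10),(-22,10,55),(-22,-10,55),(-15,12,104),(-15,-12,104),(-8,23,100),(-8,-23,100)]
print(((proj([W(q) for q in P],C)-[u0,v0])*780/180).round())
```

```text
16.4 [ 0.15  0.77 -1.17  2.14  1.21  0.92 -0.11] [ -0.96637569 -60.50417612 150.22425843] [-0.43070061  0.3242715  -0.17169225]
[344.10634827 170.19580119]
254 90
[[360. 164.]
 [261. 164.]
 [418. 247.]
 [303. 247.]
 [514. 420.]
 [347. 421.]
 [570. 448.]
 [262. 450.]]
```

View pics/w7.png

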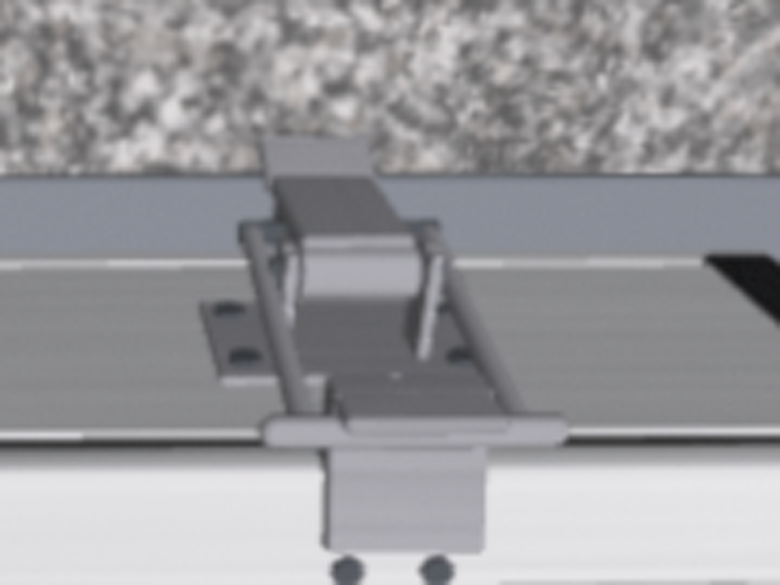

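The crossbar sits behind the lip at (265–565, 432). The lever lies flat: its strip runs from row 240 to row 178, which matches the predicted home position. The tool is clear, so I'm handing in.

```bash
python3 -c "
from cell import *
print(finish_job())"
```

```text
the job is handed in; nothing more can be done
None
```

The job is handed in at about 16 s: the lid is shut, the wire loop is hooked behind the keeper lip, and the lever is pressed home. The highest tool force I read was about 16 N.

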